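Clamp a riven slate for holing with the ball-knob hold-down

ROBOT

A 6-joint arm with a two-finger parallel gripper is mounted at the origin on the work surface. World frame = base frame: x ahead of the robot, y to its left, z up, the work surface at z = 0. Lengths are in m, angles in rad, forces in N, time in s.
With the tool pointing down it reaches from about 0.3 to 1 m from the base axis. Payload 5.1 kg.
Tool frame: the origin (TCP) lies at the centre of the arm's flange, where the gripper is bolted on; the fingertips stand 190 mm ahead of it and the grasp point (between the pads) lies 171 mm ahead of it (arm.nose_length is the z of the fingertips in the tool frame, in m); z points along the fingers, y is the line along which they close (so a half turn about z gives the same grasp; the last joint's range is limited). The gripper opens to 95 mm and grips with 3 to 60 N. Pads are 20 mm wide; open, the fingers measure 119 mm over their backs; the gripper's body (75 mm by 180 mm) begins 59 mm behind the grasp point.
Start: joints at [-1.308, 0.124, 1.65, -0, 1.367, -0.083], TCP at [0.22, -0.612, 0.405] pointing down, gripper open.
Joint ranges: [-2.61, 2.61], [-1.02, 2.33], [0.03, 2.71], [-1.35, 4.49], [0.32, 2.68], [-2.91, 2.91]. Speed limits (rad/s): [2.57, 2.57, 3.14, 3.14, 3.14, 3.14].

INTERFACE

Orientations are given as a unit quaternion [x, y, z, w].
In Python, from workcell import arm, eyes gives the robot as it stands.
- The arm moves only by the tool apply_moves, never from a script. Its argument "targets" is text: rows parted by semicolons, each of 6 numbers parted by spaces: the shift along the tool's x, y, z in m, then the turn, a rotation vector about the tool's x, y, z in rad. A call has 1 to 20 rows; each row is the pose to reach, as a shift and turn from the pose commanded when the call began, along the tool's axes at that moment; what a row does not reach only later rows make up. A row lasts 1/10 s, in which the tool goes at most 50 mm and 8.59 degrees, less where a joint would pass 70% of its speed; a pose out of reach is approached as far as the arm can. A call with a gripper value outside its range is refused whole. "fingers" is the finger opening in m, from 0 to 0.0951, set as the call begins (left out, the last holds). The fingers move at their own pace and stop on an object; "force" is the grip in N (left out, the last holds). Time passes only in rows, so rows that repeat a pose let the fingers close. It gives the time, the measured TCP pose, the force, the opening and the grip force at its end, in the units of the state.
- arm.state(): the state, without advancing time (a new reading comes with each control period).
- eyes.read_camera(name): name is "scene" or "top" or "wrist"; returns a dict with "img" (384x512x3 uint8, blue, green, red), "vertical_fov" (degrees; the focal length in pixels is half the picture's height over the tangent of half this angle, whatever the lens; pixels are square), "cx", "cy" (the principal point, pixels), "pose" (4x4, takes a point from camera to world coordinates); the wrist camera has in their place "T_tool_cam" (4x4, takes a point from camera to tool coordinates, whose origin is the TCP and whose axes are the flange's). Camera axes: x right, y down, z forward; pixel columns grow to the right and rows downward; lengths in m; the calibration is good to about 2 mm. A picture is of the moment at which its call begins: read the wrist's pose just before it. There is no depth.
- arm.hand_in(): hands the job in; it is judged then, once.
The state is a dict: "clock": time; "joint_positions": joint angles; "joint_velocities": joint speeds; "effort": joint torques, N m; "position": TCP position; "orientation": TCP orientation; "force": force on the tool from outside, world axes, zero at the start; "torque": the same for the moment, N m; "gripper_width": finger opening in m; "finger_force": force on a finger pad.
Only numpy, scipy, OpenCV 4.12 (cv2) and the standard library are available. Lean on these libraries where they do the work, as an engineer would, in place of code of your own. Each camera call takes 0.05 s, during which the arm holds its last target. There are 200 camera calls.

TASK

Slide the purple slate gently back until its far edge lies flush along the steel fence of the hold-down clamp. Then screw the red ball knob down (clockwise from above) until the shoe nips the slate with about 40 N, anything from 28 to 52 N, and let go, leaving the slate clamped flush against the fence; above 65 N the slate cracks. Leave the tape measure, the bench weight and the two loose hooks where they lie.

Things in the scene. Friction and masses are not known exactly. Their poses are not given: they have to be found in the camera images.
- clamp: Green hold-down clamp bolted to the worktop. Origin on the worktop on the axis of its screw; z up, x points from the screw to the fence. The fence is a steel angle 28 mm high and 300 mm long (along y) whose flat front face lies 65 mm from the screw axis (at x = +65 mm). Behind it a column carries an arm (30 mm wide, its top 120 mm above the worktop) that overhangs to the screw; the round boss on the screw axis, 42 mm across, reaches from 82 to 131 mm above the worktop.
- ball (a point): Centre of the red ball knob, a smooth slippery sphere 45 mm across (friction against the fingers about 0.2), 181 to 184 mm above the worktop at the start, on top of the upright clamp screw. It slips out of a grip that is not across its widest part, and in a grip that is too light for the torque. It rides down with the screw as it is turned. Its neck below is at most 23 mm across; the ball's underside stays at least 15 mm above the boss.
- knob (a joint): Turn of knob and screw, rad, 0 to 7, growing clockwise seen from above (tightening). At 0 the shoe's underside is 14.5 mm above the worktop; one turn lowers ball, screw and shoe by 16 mm (2.55 mm per rad). Turning takes 0.16 N m of thread friction, plus 0.00255 N m for each newton with which the shoe presses (0.26 N m in all at 40 N). The screw stays where it is left.
- fence: The steel fence of the clamp, moving with it; origin and axes as the clamp's.
- shoe: Steel shoe with a springy rubber face, 28 mm across, at the foot of the screw; does not turn. Origin at the centre of its underside, 10.5 to 13.5 mm above the worktop at the start, clear of the slate. Once it bears, its force grows by about 65 N per rad of the knob. With the hand held still, friction may hide up to 0.16 N m, but alike after like moves and pauses: the moment's change since it was clear shows the force.
- slate: Purple riven slate lying flat on the worktop, 160 mm (its x) by 250 mm (its y), 0.7 to 1.0 kg. Origin at the centre of its underside, z up. Like any split slate its face is stepped: 5 to 9.5 mm thick from place to place, so the thickness under the shoe is not known beforehand. Starts askew and some centimetres short of the fence, partly under the shoe.
- slate_far (a point): Middle of the slate's far edge (towards the fence), 3 mm above its underside; axes as the slate's.
- slate_near (a point): Middle of the slate's near edge (away from the fence), 3 mm above its underside; axes as the slate's.
- tape: Bystander: nickel tape measure, 72 x 66 mm, 36 mm high, origin at the centre of its underside.
- weight: Bystander: squat aluminium bench weight, 72 mm across, 58 mm high, origin at the centre of its underside.
- hook1: Bystander: galvanized slate hook of 4 mm wire, 100 mm long (its x), lying flat, origin under the middle of its shank.
- hook2: Bystander: second galvanized slate hook, the same.

How it is judged:
By the outcome, as a careful person would: the job done as asked, in the order asked, and still so for the second after the job is handed in, with the robot touching nothing.
It also fails if it takes over 72 s, if anything falls off the work surface, if the arm or the gripper's body presses on something with over 40 N, if the wrist force passes 120 N, or if a joint passes its speed limit or range.

## Working session

There is one attempt and no reset: what is moved stays moved. The work goes in short steps, Python scripts to look and compute and a tool call to move; the robot and the scene stay as the last step left them, time stands still between calls to the robot, and variables do not carry over. Pictures are saved under pics/ and viewed, at most 10 in all, crops included, and the job is handed in when it is done.

Besides the shell and the picture viewer there is one more tool, called after ">>>" in YAML: its name, and indented under it one key for each argument. apply_moves: Moves the arm, as the interface text tells. Its arguments: {"type":"object","properties":{"targets":{"type":"string"},"fingers":{"type":"number"},"force":{"type":"number"}},"required":["targets"]}

```bash
mkdir -p pics; ls; python3 - <<'E'
from workcell import arm, eyes
import cv2,numpy as np
np.set_printoptions(precision=4,suppress=True)
ims=[]
for n in("scene","top"):
    d=eyes.read_camera(n); cv2.imwrite(f"pics/{n}0.png",d["img"]); np.savez(f"{n}0.npz",**{k:v for k,v in d.items()})
    print(n,d["vertical_fov"],d["cx"],d["cy"],d["pose"])
    cv2.imwrite(f"pics/{n}0b.png",cv2.resize(d["img"],(800,600),interpolation=cv2.INTER_CUBIC))
d=eyes.read_camera("wrist");print(d["vertical_fov"],d["T_tool_cam"]);print(arm.state())
E
```

```text
pics
scene 55.839634651378574 259.1042059188709 190.94670664118942 [[ 0.8766  0.3738 -0.303   0.8076]
 [ 0.4811 -0.6912  0.5392 -0.4455]
 [-0.0079 -0.6185 -0.7858  0.7835]
 [ 0.      0.      0.      1.    ]]
top 52.01835537751368 249.28320287727337 193.94911138719544 [[-0.0113 -0.9727  0.2319  0.326 ]
 [-0.9999  0.0113 -0.0013  0.0053]
 [-0.0014 -0.2319 -0.9727  1.2079]
 [ 0.      0.      0.      1.    ]]
64.54682549670848 [[ 0.0001 -0.9689 -0.2474  0.0697]
 [ 1.      0.0004 -0.0014  0.0003]
 [ 0.0015 -0.2474  0.9689  0.0205]
 [ 0.      0.      0.      1.    ]]
{'clock': 0.15, 'joint_positions': array([-1.3076,  0.1244,  1.6513, -0.    ,  1.3675, -0.0826]), 'joint_velocities': array([-0.0009,  0.0004, -0.0051, -0.001 ,  0.0015,  0.0007]), 'effort': array([ -0.0001, -41.8192, -36.0472,   0.0775,   0.0469,  -0.0001]), 'position': array([ 0.2202, -0.6114,  0.4038]), 'orientation': array([ 0.9851,  0.172 , -0.0001, -0.0008]), 'force': array([-0.6447, -0.1739, -0.503 ]), 'torque': array([-0.0658,  0.0266,  0.0566]), 'finger_force': 0.0, 'gripper_width': 0.0948567718731163}
```

View pics/scene0b.png

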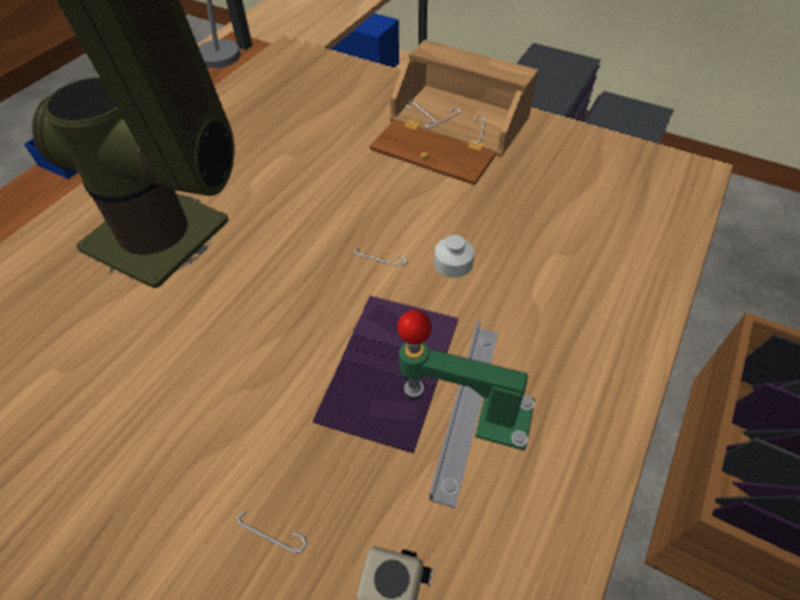

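View pics/top0b.png

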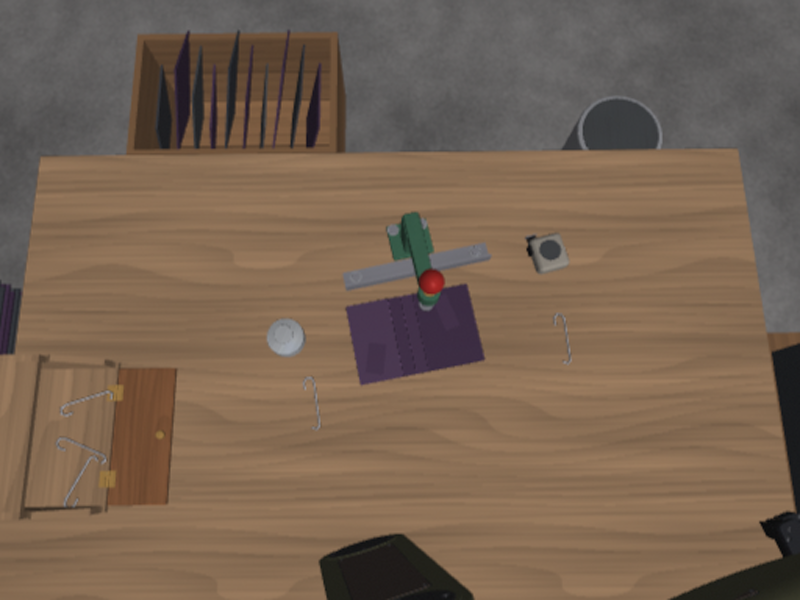

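The scene view shows the slate short of the fence with the ball above it. In the top view the slate corners are near (347,307), (467,285), (484,359) and (361,384) in the 800x600 picture, with the fence front edge from about (346,288) to (490,258). I'll take enlarged crops to measure these.

```bash
python3 - <<'E'
import cv2
a=cv2.imread("pics/top0.png")[130:255,210:325]; b=cv2.imread("pics/scene0.png")[180:330,190:350]
cv2.imwrite("pics/c1.png",cv2.resize(a,None,fx=4.8,fy=4.8,interpolation=cv2.INTER_CUBIC))
cv2.imwrite("pics/c2.png",cv2.resize(b,None,fx=4,fy=4,interpolation=cv2.INTER_CUBIC))
E
```

```text
(no output)
```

View pics/c1.png

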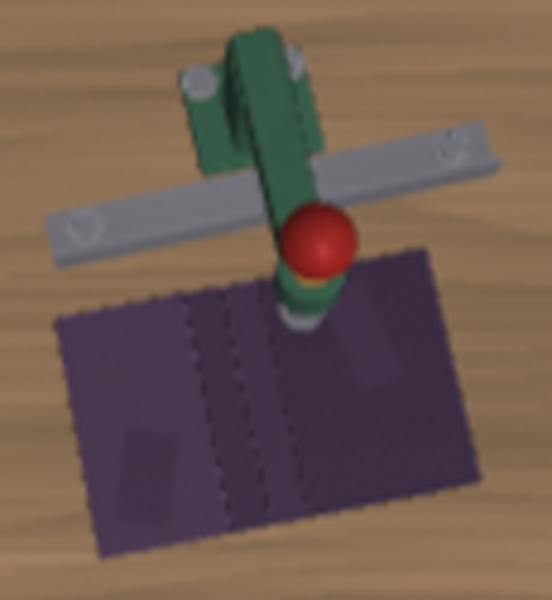

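View pics/c2.png

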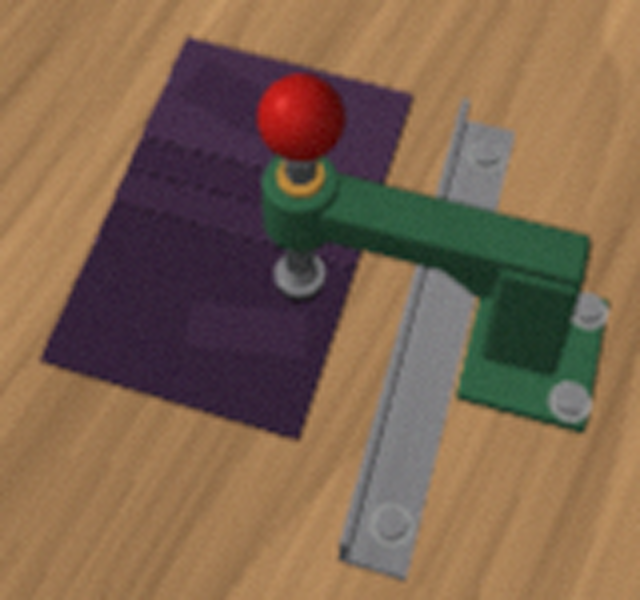

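```bash
cat > h.py <<'E'
import numpy as np
from scipy.spatial.transform import Rotation as R
def cam(n,f="0"):
    d=np.load(f"{n}{f}.npz"); return dict(fov=float(d["vertical_fov"]),cx=float(d["cx"]),cy=float(d["cy"]),P=d["pose"])
def ray(c,u,v):
    f=192/np.tan(np.radians(c["fov"]/2)); d=c["P"][:3,:3]@[(u-c["cx"])/f,(v-c["cy"])/f,1]; return c["P"][:3,3],d
def onz(c,u,v,z):
    o,d=ray(c,u,v); return o+d*(z-o[2])/d[2]
def tri(r1,r2):
    A=[];b=[]
    for o,d in(r1,r2):
        d=d/np.linalg.norm(d);M=np.eye(3)-np.outer(d,d);A.append(M);b.append(M@o)
    p=np.linalg.lstsq(np.vstack(A),np.hstack(b),rcond=None)[0]; return p
def crop(u,v,s,ox,oy): return (u+.5)/s-.5+ox,(v+.5)/s-.5+oy
E
python3 - <<'E'
from h import *
np.set_printoptions(precision=4,suppress=True)
T=cam("top");S=cam("scene")
t=lambda u,v:crop(u,v,4.8,210,130); s=lambda u,v:crop(u,v,4,190,180)
print("ball",tri(ray(T,*t(318,241)),ray(S,*s(301,117))))
tc=[onz(T,*t(*p),.006) for p in((55,318),(427,249),(481,481),(101,557))]
sc=[onz(S,*s(*p),.006) for p in((412,96),(300,438),(43,360),(190,39))]
for c in(tc,sc):
    c=np.array(c);print(c,"ctr",c.mean(0)); e=c[0]-c[1];e2=c[3]-c[2]; print("yaw",np.degrees(np.arctan2(-e[0],e[1])),np.degrees(np.arctan2(-e2[0],e2[1])),np.linalg.norm(e),np.linalg.norm(e2))
for z,a,b in((0,(58,267),(500,168)),(.028,(50,258),(495,160))):
    a=onz(T,*t(*a),z);b=onz(T,*t(*b),z);e=a-b;print("fenceT",z,a,b,np.degrees(np.arctan2(-e[0],e[1])),np.linalg.norm(e))
a=onz(S,*s(466,100),.028);b=onz(S,*s(343,547),.028);e=a-b;print("fenceS top",a,b,np.degrees(np.arctan2(-e[0],e[1])),np.linalg.norm(e))
print("shoe",onz(S,*s(299,278),.012),onz(T,*t(302,318),.014))
E
```

```text
ball [ 0.6087 -0.0683  0.1829]
[[ 0.6074  0.0923  0.006 ]
 [ 0.6513 -0.1526  0.006 ]
 [ 0.4971 -0.1809  0.006 ]
 [ 0.4514  0.0623  0.006 ]] ctr [ 0.5518 -0.0447  0.006 ]
yaw 10.14912620701788 10.641355910927116 0.2488176846505781 0.24752414437272052
[[ 0.6067  0.0928  0.006 ]
 [ 0.654  -0.1526  0.006 ]
 [ 0.4997 -0.1822  0.006 ]
 [ 0.4522  0.0642  0.006 ]] ctr [ 0.5532 -0.0445  0.006 ]
yaw 10.912215669519941 10.912388858317692 0.24988238260687665 0.25091223646968797
fenceT 0 [0.6434 0.091  0.    ] [ 0.7085 -0.2045  0.    ] 12.410990497821363 0.30252137280921576
fenceT 0.028 [0.6422 0.0942 0.028 ] [ 0.7051 -0.1966  0.028 ] 12.21473529935775 0.2975397302414529
fenceS top [0.6443 0.0912 0.028 ] [ 0.7062 -0.2026  0.028 ] 11.898368302175518 0.30030428872225323
shoe [ 0.607  -0.0662  0.012 ] [ 0.6037 -0.0685  0.014 ]
```

```bash
cat >> h.py <<'E'
AX=np.array([.6085,-.068]); YAW=np.radians(12.1)
def cw(x,y): c,s=np.cos(YAW),np.sin(YAW); return AX+[c*x-s*y,s*x+c*y]
def wc(p): c,s=np.cos(YAW),np.sin(YAW); d=np.array(p[:2])-AX; return np.array([c*d[0]+s*d[1],-s*d[0]+c*d[1]])
def tgt(st,xy,z,yaw):
    "row (shift, rotvec) in present tool axes to TCP at xy,z pointing down with tool x at yaw"
    r=R.from_quat(st["orientation"]); q=R.from_euler("z",yaw)*R.from_euler("x",np.pi)
    return np.round(np.r_[r.inv().apply(np.r_[xy,z]-st["position"]),(r.inv()*q).as_rotvec()],4)
def show(st):
    r=R.from_quat(st["orientation"]); x=r.apply([1,0,0]); print("t%.2f"%st["clock"],"clamp xy",np.round(wc(st["position"]),4),"z %.4f"%st["position"][2],"yaw-clamp deg %.2f"%np.degrees(np.arctan2(x[1],x[0])-YAW),"tilt",np.round(r.apply([0,0,1])[:2],4),"F",np.round(st["force"],2),"M",np.round(st["torque"],3),"w %.4f ff %.1f"%(st["gripper_width"],st["finger_force"]),"j",np.round(st["joint_positions"],3))
E
python3 - <<'E'
from h import *
from workcell import arm
s=arm.state();show(s);print(cw(-.165,.035));print(tgt(s,cw(-.165,.035),.30,YAW+np.pi))
E
```

```text
t0.15 clamp xy [-0.4935 -0.4499] z 0.4038 yaw-clamp deg 7.71 tilt [-0.0005  0.0015] F [-0.64 -0.17 -0.5 ] M [-0.066  0.027  0.057] w 0.0949 ff 0.0 j [-1.308  0.124  1.651 -0.     1.368 -0.083]
[ 0.43982912 -0.06836465]
[ 3.906e-01 -4.362e-01  1.045e-01 -0.000e+00 -2.400e-03 -3.007e+00]
```

>>> apply_moves:
  targets: "0.39 -0.436 0.104 0 0 -3.0;0.39 -0.436 0.104 0 0 -3.0;0.39 -0.436 0.104 0 0 -3.0;0.39 -0.436 0.104 0 0 -3.0;0.39 -0.436 0.104 0 0 -3.0;0.39 -0.436 0.104 0 0 -3.0;0.39 -0.436 0.104 0 0 -3.0;0.39 -0.436 0.104 0 0 -3.0;0.39 -0.436 0.104 0 0 -3.0;0.39 -0.436 0.104 0 0 -3.0;0.39 -0.436 0.104 0 0 -3.0;0.39 -0.436 0.104 0 0 -3.0;0.39 -0.436 0.104 0 0 -3.0;0.39 -0.436 0.104 0 0 -3.0;0.39 -0.436 0.104 0 0 -3.0;0.39 -0.436 0.104 0 0 -3.0;0.39 -0.436 0.104 0 0 -3.0;0.39 -0.436 0.104 0 0 -3.0;0.39 -0.436 0.104 0 0 -3.0;0.39 -0.436 0.104 0 0 -3.0"

```text
clock: 2.15
position: [0.4392, -0.0691, 0.3005]
orientation: [-0.105, 0.994, 0.0, -0.0]
force: [-0.0, 0.4, 0.5]
gripper_width: 0.0951
finger_force: 0.0
```

```bash
python3 - <<'E'
from h import *
from workcell import arm
s=arm.state();show(s);print(tgt(s,cw(-.165,.035),.194,YAW+np.pi))
E
```

```text
t2.15 clamp xy [-0.1657  0.0344] z 0.3005 yaw-clamp deg -180.04 tilt [-0.0005  0.0002] F [-0.01  0.41  0.49] M [ 0.119 -0.135 -0.006] w 0.0951 ff 0.0 j [-0.277 -0.26   2.195  0.     1.207 -2.058]
[-0.0008  0.0005  0.1065  0.0003 -0.0005 -0.0008]
```

>>> apply_moves:
  targets: "0 0 0.04 0 0 0;0 0 0.07 0 0 0;0 0 0.09 0 0 0;0 0 0.1 0 0 0;0 0 0.104 0 0 0;0 0 0.106 0 0 0;0 0 0.106 0 0 0;0 0 0.106 0 0 0"

```text
clock: 2.95
position: [0.44, -0.0693, 0.1959]
orientation: [-0.102, 0.995, -0.0, 0.001]
force: [-0.1, -0.2, 0.1]
gripper_width: 0.0949
finger_force: 0.0
```

```bash
python3 - <<'E'
from h import *
from workcell import arm,eyes
import cv2
s=arm.state();show(s)
ims=[]
for n in("scene","top"):
    d=eyes.read_camera(n); cv2.imwrite(f"pics/{n}1.png",d["img"])
    i=d["img"]; ims.append(i[150:350,170:370] if n=="scene" else i[110:310,190:390])
cv2.imwrite("pics/p1.png",cv2.resize(np.hstack(ims),(800,400),interpolation=cv2.INTER_CUBIC))
E
```

```text
t2.95 clamp xy [-0.165   0.0341] z 0.1959 yaw-clamp deg -180.40 tilt [ 0.0021 -0.0006] F [-0.09 -0.16  0.09] M [ 0.103 -0.111  0.059] w 0.0949 ff 0.0 j [-0.277 -0.099  2.258 -0.     0.98  -2.052]
```

View pics/p1.png

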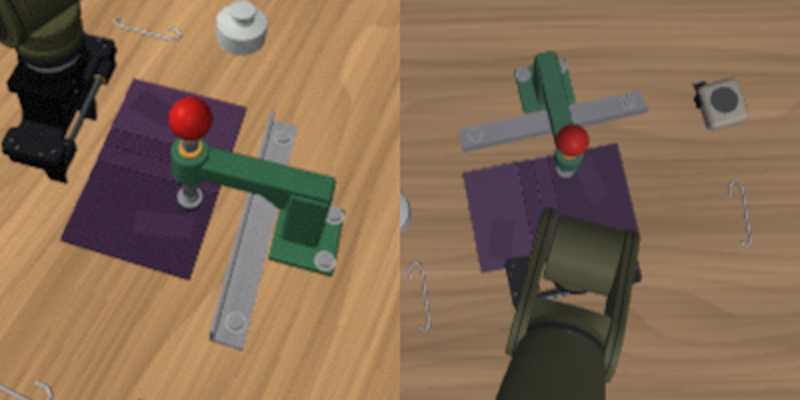

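>>> apply_moves:
  targets: "0 0 0.001 0 0 0;0 0 0.002 0 0 0;0 0 0.002 0 0 0;0 0 0.002 0 0 0"

```text
clock: 3.45
position: [0.4394, -0.0691, 0.1927]
orientation: [-0.102, 0.995, 0.0, -0.0]
force: [-1.2, -0.2, 0.1]
gripper_width: 0.0947
finger_force: 0.0
```

```bash
python3 - <<'E'
from h import *
from workcell import arm,eyes
T=cam("top")
for z in(.25,.3,.35,.4): print(z,[np.round(wc(onz(T,190+u/2,110+v/2,z)),3) for u,v in((150,210),(190,217),(237,235))])
show(arm.state())
for i in range(4):
    eyes.read_camera("wrist");s=arm.state();print(np.round(s["position"],4),np.round(s["force"],2))
E
```

```text
0.25 [array([-0.099,  0.056]), array([-0.118,  0.01 ]), array([-0.152, -0.041])]
0.3 [array([-0.107,  0.06 ]), array([-0.125,  0.016]), array([-0.158, -0.032])]
0.35 [array([-0.115,  0.064]), array([-0.133,  0.022]), array([-0.164, -0.023])]
0.4 [array([-0.124,  0.068]), array([-0.14 ,  0.029]), array([-0.169, -0.014])]
t3.45 clamp xy [-0.1656  0.0344] z 0.1927 yaw-clamp deg -180.40 tilt [-0.0001  0.    ] F [-1.23 -0.15  0.12] M [ 0.093 -0.143  0.001] w 0.0947 ff 0.0 j [-0.277 -0.094  2.26  -0.     0.976 -2.052]
[ 0.4394 -0.0691  0.1927] [0.16 0.08 0.51]
[ 0.4394 -0.0691  0.1928] [-0.05 -0.16 -0.19]
[ 0.4394 -0.0692  0.1927] [ 0.64 -0.05  0.27]
[ 0.4394 -0.0691  0.1928] [-0.12  0.46 -0.15]
```

>>> apply_moves:
  targets: "-0.006 0 0 0 0 -0.007;-0.012 0 0 0 0 -0.007;-0.018 0 0 0 0 -0.007;-0.021 0 0 0 0 -0.007;-0.024 0 0 0 0 -0.007;-0.027 0 0 0 0 -0.007;-0.03 0 0 0 0 -0.007;-0.033 0 0 0 0 -0.007;-0.036 0 0 0 0 -0.007;-0.039 0 0 0 0 -0.007;-0.042 0 0 0 0 -0.007;-0.045 0 0 0 0 -0.007;-0.047 0 0 0 0 -0.007;-0.049 0 0 0 0 -0.007;-0.051 0 0 0 0 -0.007;-0.053 0 0 0 0 -0.007;-0.053 0 0 0 0 -0.007"

```text
clock: 5.35
position: [0.4903, -0.0584, 0.1922]
orientation: [-0.106, 0.994, 0.0, -0.003]
force: [-7.5, -2.6, 7.4]
gripper_width: 0.0953
finger_force: 4.0
```

```bash
python3 - <<'E'
from h import *
from workcell import arm,eyes
import cv2
s=arm.state();show(s)
ims=[]
for n in("scene","top"):
    d=eyes.read_camera(n); cv2.imwrite(f"pics/{n}2.png",d["img"])
    i=d["img"]; ims.append(i[190:330,200:340] if n=="scene" else i[130:270,205:345])
cv2.imwrite("pics/p2.png",cv2.resize(np.hstack(ims),(800,400),interpolation=cv2.INTER_CUBIC))
E
```

```text
t5.35 clamp xy [-0.1136  0.0341] z 0.1922 yaw-clamp deg -179.93 tilt [-0.0068 -0.0001] F [-7.54 -2.6   7.44] M [-0.138  1.217  0.093] w 0.0953 ff 4.0 j [-2.270e-01  2.100e-02  2.150e+00 -2.000e-03  9.770e-01 -2.009e+00]
```

View pics/p2.png

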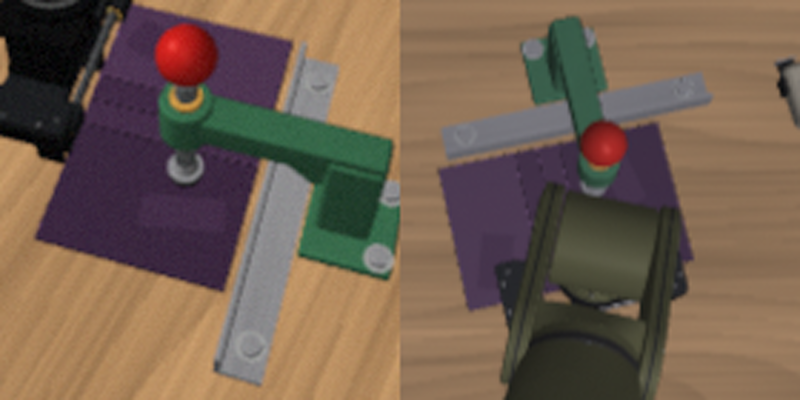

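>>> apply_moves:
  targets: "0 0 -0.001 0 0 0;-0.001 0 -0.001 0 0 0;-0.002 0 -0.001 0 0 0;-0.003 0 -0.001 0 0 0;-0.004 0 -0.001 0 0 0;-0.005 0 -0.001 0 0 0;-0.005 0 -0.001 0 0 0"

```text
clock: 6.15
position: [0.4953, -0.0572, 0.1926]
orientation: [-0.106, 0.994, 0.0, -0.002]
force: [-3.7, -0.6, -1.7]
gripper_width: 0.0953
finger_force: 2.1
```

```bash
cat > look.py <<'E'
from h import *
from workcell import arm,eyes
import cv2,sys
s=arm.state();show(s)
ims=[]
for n in("scene","top"):
    d=eyes.read_camera(n); i=d["img"];cv2.imwrite(f"pics/{n}{sys.argv[1]}.png",i)
    ims.append(i[190:330,200:340] if n=="scene" else i[130:270,205:345])
cv2.imwrite(f"pics/p{sys.argv[1]}.png",cv2.resize(np.hstack(ims),(800,400),interpolation=cv2.INTER_CUBIC))
E
python3 -c "
from h import *
from workcell import arm
show(arm.state())"
```

```text
t6.15 clamp xy [-0.1084  0.0343] z 0.1926 yaw-clamp deg -179.98 tilt [-0.0041  0.0004] F [-3.71 -0.61 -1.7 ] M [-0.051  0.666  0.055] w 0.0953 ff 2.1 j [-2.230e-01  3.000e-02  2.139e+00 -1.000e-03  9.760e-01 -2.005e+00]
```

>>> apply_moves:
  targets: "-0.0005 0 0 0 0 0;-0.001 0 0 0 0 0;-0.0015 0 0 0 0 0;-0.002 0 0 0 0 0;-0.0025 0 0 0 0 0;-0.003 0 0 0 0 0;-0.003 0 0 0 0 0"

```text
clock: 6.85
position: [0.4982, -0.0566, 0.1931]
orientation: [-0.106, 0.994, 0.0, -0.002]
force: [-8.5, -1.2, 0.8]
gripper_width: 0.0951
finger_force: 4.2
```

```bash
python3 look.py 3
```

```text
t6.85 clamp xy [-0.1055  0.0342] z 0.1931 yaw-clamp deg -179.98 tilt [-0.0049  0.0003] F [-8.46 -1.18  0.78] M [-0.101  1.363  0.062] w 0.0951 ff 4.2 j [-2.200e-01  3.600e-02  2.133e+00 -1.000e-03  9.780e-01 -2.002e+00]
```

View pics/p3.png

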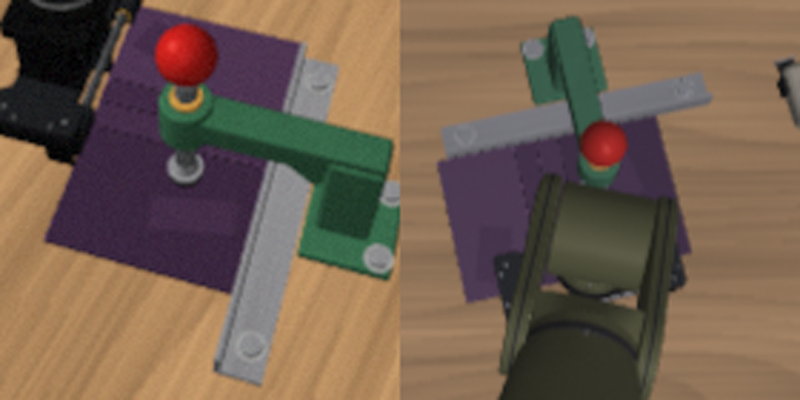

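>>> apply_moves:
  targets: "-0.0004 0 0 0 0 0;-0.0008 0 0 0 0 0;-0.0012 0 0 0 0 0;-0.0015 0 0 0 0 0;-0.0015 0 0 0 0 0"

```text
clock: 7.45
position: [0.499, -0.0564, 0.193]
orientation: [-0.106, 0.994, 0.0, -0.004]
force: [-12.9, -1.6, 3.2]
gripper_width: 0.0952
finger_force: 6.5
```

```bash
python3 -c "
from h import *
from workcell import arm
show(arm.state())"
```

```text
t7.45 clamp xy [-0.1047  0.0343] z 0.1930 yaw-clamp deg -179.95 tilt [-0.0082  0.    ] F [-12.89  -1.65   3.17] M [-0.238  2.239  0.106] w 0.0952 ff 6.5 j [-2.190e-01  3.800e-02  2.131e+00 -2.000e-03  9.810e-01 -2.001e+00]
```

>>> apply_moves:
  targets: "0.002 0 0 0 0 0;0.01 0 0 0 0 0;0.03 0 0 0 0 0;0.04 0 -0.02 0 0 0;0.04 0 -0.06 0 0 0;0.04 0 -0.11 0 0 0;0.04 0 -0.16 0 0 0;0.04 0 -0.2 0 0 0;0.04 0 -0.23 0 0 0;0.04 0 -0.24 0 0 0;0.04 0 -0.24 0 0 0;0.04 0 -0.24 0 0 0"

```text
clock: 8.65
position: [0.4613, -0.0648, 0.4323]
orientation: [-0.105, 0.994, 0.0, -0.001]
force: [-0.8, 0.2, 0.4]
gripper_width: 0.095
finger_force: 0.0
```

```bash
python3 look.py 4; python3 - <<'E'
from h import *
from workcell import arm
s=arm.state();print(tgt(s,AX,.43,np.radians(236)))
E
```

```text
t8.65 clamp xy [-0.1432  0.034 ] z 0.4323 yaw-clamp deg -180.00 tilt [-0.0011  0.0005] F [-0.78  0.17  0.42] M [ 0.14  -0.096  0.002] w 0.0950 ff 0.0 j [-0.255 -0.315  2.011  0.     1.446 -2.037]
[-1.433e-01 -3.410e-02  7.000e-04  2.900e-03 -2.400e-03 -7.662e-01]
```

View pics/p4.png

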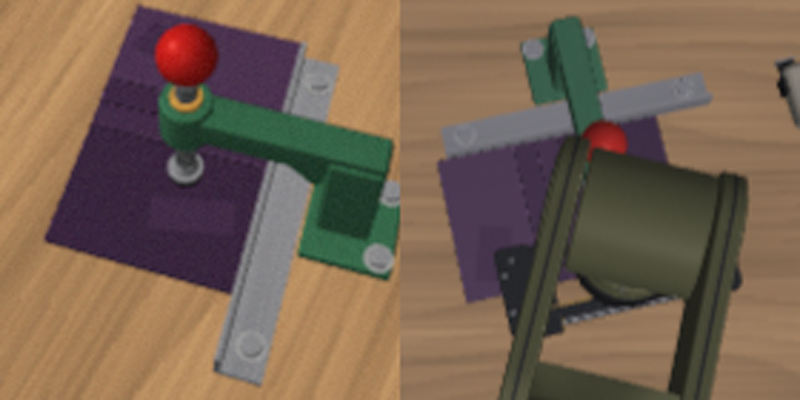

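>>> apply_moves:
  targets: "-0.04 -0.01 0 0 0 -0.14;-0.08 -0.02 0 0 0 -0.28;-0.12 -0.03 0 0 0 -0.42;-0.143 -0.034 0 0 0 -0.56;-0.143 -0.034 0 0 0 -0.7;-0.143 -0.034 0 0 0 -0.766;-0.143 -0.034 0 0 0 -0.766;-0.143 -0.034 0 0 0 -0.766"

```text
clock: 9.55
position: [0.6083, -0.068, 0.432]
orientation: [-0.469, 0.883, 0.001, -0.001]
force: [0.7, -0.5, -0.4]
gripper_width: 0.0947
finger_force: 0.0
```

```bash
python3 - <<'E'
from h import *
from workcell import arm,eyes
import cv2
s=arm.state();show(s)
d=eyes.read_camera("wrist");i=d["img"];cv2.imwrite("pics/w5.png",i)
h=cv2.cvtColor(i,cv2.COLOR_BGR2HSV);m=(((h[...,0]<8)|(h[...,0]>172))&(h[...,1]>150)&(h[...,2]>50)).astype(np.uint8)
n,l,st,c=cv2.connectedComponentsWithStats(m);k=1+st[1:,4].argmax();print(st[k],c[k])
x,y,w,hh=st[k][:4];u,v=x+w/2-.5,y+hh/2-.5
C=d["T_tool_cam"];f=192/np.tan(np.radians(d["vertical_fov"]/2))
r=R.from_quat(s["orientation"]);o=s["position"]+r.apply(C[:3,3]);q=r.apply(C[:3,:3]@[(u-d["cx"])/f,(v-d["cy"])/f,1])
p=o+q*(.183-o[2])/q[2];print("ball",p)
print(tgt(s,p[:2],.354,np.radians(236)))
E
```

```text
t9.55 clamp xy [-0.0002  0.    ] z 0.4320 yaw-clamp deg -136.19 tilt [-0.0025  0.0005] F [ 0.66 -0.49 -0.37] M [ 0.117 -0.148 -0.002] w 0.0947 ff 0.0 j [-0.199  0.026  1.707  0.     1.41  -2.746]
[ 225  178   56   56 2489] [252.57693853 205.3503415 ]
ball [ 0.60897634 -0.06926239  0.183     ]
[ 0.0006 -0.0014  0.078   0.0024 -0.001  -0.0016]
```

>>> apply_moves:
  targets: "0 -0.001 0.03 0 0 0;0 -0.001 0.05 0 0 0;0 -0.001 0.065 0 0 0;0 -0.001 0.074 0 0 0;0 -0.001 0.078 0 0 0;0 -0.001 0.078 0 0 0;0 -0.001 0.078 0 0 0"

```text
clock: 10.3
position: [0.6096, -0.0687, 0.3569]
orientation: [-0.469, 0.883, -0.001, 0.001]
force: [-0.9, -0.4, 0.4]
gripper_width: 0.0951
finger_force: 0.0
```

>>> apply_moves:
  targets: "0 0 0 0 0 0;0 0 0 0 0 0;0 0 0 0 0 0;0 0 0 0 0 0;0 0 0 0 0 0;0 0 0 0 0 0;0 0 0 0 0 0;0 0 0 0 0 0"
  fingers: 0.03
  force: 58

```text
clock: 11.1
position: [0.6093, -0.0686, 0.3557]
orientation: [-0.469, 0.883, 0.0, -0.0]
force: [-0.0, -0.1, 0.4]
gripper_width: 0.0433
finger_force: 58.0
```

```bash
python3 -c "
from h import *
from workcell import arm
show(arm.state())"
```

```text
t11.10 clamp xy [ 0.0006 -0.0008] z 0.3557 yaw-clamp deg -136.11 tilt [-0.  0.] F [-0.05 -0.12  0.37] M [ 0.115 -0.043 -0.029] w 0.0433 ff 58.0 j [-0.2    0.079  1.783  0.     1.28  -2.748]
```

>>> apply_moves:
  targets: "0 0 0.00025 0 0 0.1;0 0 0.0005 0 0 0.2;0 0 0.00077 0 0 0.3;0 0 0.00077 0 0 0.3;0 0 0.00077 0 0 0.3;0 0 0.00077 0 0 0.3"

```text
clock: 11.7
position: [0.6093, -0.0687, 0.355]
orientation: [-0.333, 0.943, -0.0, 0.0]
force: [-0.0, -1.0, -0.1]
gripper_width: 0.0431
finger_force: 58.0
```

```bash
cat > m.py <<'E'
from h import *
from workcell import arm,eyes
s=arm.state();show(s);L=[]
for i in range(6): eyes.read_camera("wrist");a=arm.state();L.append(np.r_[a["torque"],a["force"]])
L=np.array(L);print("mean",np.round(L.mean(0),4),"sdMz %.4f"%L[:,2].std(),"Mz",np.round(L[:,2],3),"w %.4f"%a["gripper_width"])
r=R.from_quat(a["orientation"]).apply([1,0,0]);print("yaw rad %.4f z %.4f"%(np.arctan2(r[1],r[0]),a["position"][2]))
E
python3 m.py
```

```text
t11.70 clamp xy [ 0.0006 -0.0009] z 0.3550 yaw-clamp deg -153.24 tilt [ 0.0002 -0.0001] F [-0.03 -1.02 -0.07] M [ 0.031 -0.271 -0.149] w 0.0431 ff 58.0 j [-0.2    0.079  1.784 -0.     1.279 -2.449]
mean [-0.0014 -0.2487 -0.1214  0.2911 -0.715  -0.6578] sdMz 0.0180 Mz [-0.15  -0.115 -0.126 -0.131 -0.09  -0.116] w 0.0434
yaw rad -2.4641 z 0.3550
```

>>> apply_moves:
  targets: "0 0 0.00025 0 0 0.1;0 0 0.0005 0 0 0.2;0 0 0.00077 0 0 0.3;0 0 0.00077 0 0 0.3;0 0 0.00077 0 0 0.3;0 0 0.00077 0 0 0.3"

```text
clock: 12.6
position: [0.6093, -0.0687, 0.3542]
orientation: [-0.188, 0.982, -0.0, -0.0]
force: [-0.0, -1.2, -1.8]
gripper_width: 0.0431
finger_force: 58.0
```

```bash
python3 m.py
```

```text
t12.60 clamp xy [ 0.0006 -0.0009] z 0.3542 yaw-clamp deg -170.41 tilt [ 0.     -0.0003] F [-0.01 -1.21 -1.78] M [-0.251 -0.321 -0.132] w 0.0431 ff 58.0 j [-0.2    0.08   1.784 -0.     1.277 -2.149]
mean [-0.2872 -0.3455 -0.1065  0.8115 -1.213  -0.9368] sdMz 0.0135 Mz [-0.132 -0.089 -0.109 -0.1   -0.097 -0.111] w 0.0433
yaw rad -2.7640 z 0.3542
```

>>> apply_moves:
  targets: "0 0 0.00025 0 0 0.1;0 0 0.0005 0 0 0.2;0 0 0.00077 0 0 0.3;0 0 0.00077 0 0 0.3;0 0 0.00077 0 0 0.3;0 0 0.00077 0 0 0.3"

```text
clock: 13.5
position: [0.6092, -0.0687, 0.3534]
orientation: [-0.039, 0.999, -0.0, -0.0]
force: [0.4, -2.2, -1.6]
gripper_width: 0.0433
finger_force: 58.0
```

```bash
python3 m.py
```

```text
t13.50 clamp xy [ 0.0006 -0.0008] z 0.3534 yaw-clamp deg -187.60 tilt [-0.0001 -0.0003] F [ 0.35 -2.24 -1.61] M [-0.526 -0.262 -0.139] w 0.0433 ff 58.0 j [-0.2    0.081  1.785 -0.     1.276 -1.849]
mean [-0.5634 -0.2513 -0.0966  0.7785 -2.313  -1.0671] sdMz 0.0264 Mz [-0.134 -0.114 -0.067 -0.069 -0.119 -0.077] w 0.0434
yaw rad -3.0640 z 0.3534
```

>>> apply_moves:
  targets: "0 0 0.00025 0 0 0.1;0 0 0.0005 0 0 0.2;0 0 0.00077 0 0 0.3;0 0 0.00077 0 0 0.3;0 0 0.00077 0 0 0.3;0 0 0.00077 0 0 0.3"

```text
clock: 14.4
position: [0.6092, -0.0687, 0.3526]
orientation: [0.111, 0.994, -0.0, -0.0]
force: [1.1, -2.9, -1.5]
gripper_width: 0.0434
finger_force: 58.0
```

```bash
python3 m.py
```

```text
t14.40 clamp xy [ 0.0006 -0.0008] z 0.3526 yaw-clamp deg 155.21 tilt [-0.0002 -0.0002] F [ 1.05 -2.86 -1.49] M [-0.716 -0.132 -0.15 ] w 0.0434 ff 58.0 j [-0.2    0.081  1.786 -0.     1.275 -1.549]
mean [-0.7587 -0.0755 -0.1005 -0.0859 -2.7311 -0.6748] sdMz 0.0252 Mz [-0.129 -0.081 -0.139 -0.073 -0.097 -0.083] w 0.0436
yaw rad 2.9192 z 0.3526
```

>>> apply_moves:
  targets: "0 0 0.00025 0 0 0.1;0 0 0.0005 0 0 0.2;0 0 0.00077 0 0 0.3;0 0 0.00077 0 0 0.3;0 0 0.00077 0 0 0.3;0 0 0.00077 0 0 0.3"

```text
clock: 15.3
position: [0.6092, -0.0687, 0.3519]
orientation: [0.258, 0.966, -0.0, -0.0]
force: [-0.5, -3.1, -0.3]
gripper_width: 0.0434
finger_force: 58.0
```

```bash
python3 m.py
```

```text
t15.30 clamp xy [ 0.0006 -0.0008] z 0.3519 yaw-clamp deg 138.02 tilt [-0.0004 -0.    ] F [-0.52 -3.13 -0.28] M [-0.783  0.178 -0.14 ] w 0.0434 ff 58.0 j [-0.2    0.082  1.786 -0.     1.274 -1.249]
mean [-0.8463  0.1534 -0.1009 -0.8481 -3.1288 -0.4143] sdMz 0.0410 Mz [-0.133 -0.166 -0.104 -0.038 -0.092 -0.073] w 0.0434
yaw rad 2.6191 z 0.3519
```

>>> apply_moves:
  targets: "0 0 0.00025 0 0 0.1;0 0 0.0005 0 0 0.2;0 0 0.00077 0 0 0.3;0 0 0.00077 0 0 0.3;0 0 0.00077 0 0 0.3;0 0 0.00077 0 0 0.3"

```text
clock: 16.2
position: [0.6092, -0.0686, 0.3511]
orientation: [0.399, 0.917, -0.0, -0.0]
force: [-1.4, -2.3, -0.5]
gripper_width: 0.0434
finger_force: 58.0
```

```bash
python3 m.py
```

```text
t16.20 clamp xy [ 0.0006 -0.0007] z 0.3511 yaw-clamp deg 120.83 tilt [-0.0003  0.0001] F [-1.37 -2.34 -0.48] M [-0.69   0.366 -0.21 ] w 0.0434 ff 58.0 j [-0.2    0.082  1.787  0.     1.273 -0.949]
mean [-0.7753  0.3889 -0.095  -1.5862 -2.988   0.1894] sdMz 0.0102 Mz [-0.113 -0.095 -0.092 -0.102 -0.087 -0.082] w 0.0436
yaw rad 2.3191 z 0.3511
```

```bash
cat > shoe.py <<'E'
import cv2,numpy as np
from workcell import eyes
a=cv2.imread("pics/scene4.png");b=np.mean([eyes.read_camera("scene")["img"] for _ in range(2)],0).astype(np.uint8)
for i in(a,b):
    g=i[240:258,255:275].mean(2);w=np.clip(g-75,0,None);Y,X=np.mgrid[240:258,255:275];
    low=[np.interp(-80,-i[246:260,u].mean(1)[::1],np.arange(246,260)) for u in(263,264,265,266)] if 0 else 0
    print((w*X).sum()/w.sum(),(w*Y).sum()/w.sum(),w.sum(),np.round(i[240:260,263:267].mean((1,2))).astype(int))
E
python3 shoe.py
```

```text
263.52941176470586 249.22883936183166 2737.0 [ 41  40  47  53  56  59  57  58  76  90  92 107 128 102  46  36  50  52
  51  56]
263.6704814929374 250.14341684709763 3233.0 [ 46  44  50  58  59  63  64  59  60  77  93  97 115 135 110  51  42  56
  55  60]
```

>>> apply_moves:
  targets: "0 0 0.00025 0 0 0.1;0 0 0.0005 0 0 0.2;0 0 0.00077 0 0 0.3;0 0 0.00077 0 0 0.3;0 0 0.00077 0 0 0.3;0 0 0.00077 0 0 0.3"

```text
clock: 17.2
position: [0.6092, -0.0686, 0.3503]
orientation: [0.532, 0.847, 0.0, -0.0]
force: [-2.2, -2.1, -0.6]
gripper_width: 0.0435
finger_force: 58.0
```

```bash
python3 m.py
```

```text
t17.20 clamp xy [ 0.0006 -0.0007] z 0.3503 yaw-clamp deg 103.64 tilt [-0.0002  0.0003] F [-2.21 -2.09 -0.58] M [-0.607  0.458 -0.155] w 0.0435 ff 58.0 j [-0.2    0.083  1.788  0.     1.271 -0.649]
mean [-0.6048  0.5143 -0.1241 -1.8715 -2.2733  0.1388] sdMz 0.0284 Mz [-0.14  -0.071 -0.159 -0.145 -0.112 -0.117] w 0.0433
yaw rad 2.0191 z 0.3503
```

>>> apply_moves:
  targets: "0 0 0.00025 0 0 0.1;0 0 0.0005 0 0 0.2;0 0 0.00077 0 0 0.3;0 0 0.00077 0 0 0.3;0 0 0.00077 0 0 0.3;0 0 0.00077 0 0 0.3"

```text
clock: 18.1
position: [0.6093, -0.0686, 0.3496]
orientation: [0.652, 0.758, 0.0, -0.0]
force: [-1.1, -1.3, -0.2]
gripper_width: 0.0431
finger_force: 58.0
```

```bash
python3 m.py
```

```text
t18.10 clamp xy [ 0.0006 -0.0007] z 0.3496 yaw-clamp deg 86.45 tilt [-0.      0.0003] F [-1.15 -1.35 -0.19] M [-0.462  0.527 -0.118] w 0.0431 ff 58.0 j [-0.2    0.084  1.788  0.     1.27  -0.349]
mean [-0.3892  0.4544 -0.1022 -2.0628 -1.7183  0.3159] sdMz 0.0308 Mz [-0.144 -0.116 -0.111 -0.12  -0.061 -0.062] w 0.0434
yaw rad 1.7192 z 0.3496
```

>>> apply_moves:
  targets: "0 0 0.00025 0 0 0.1;0 0 0.0005 0 0 0.2;0 0 0.00077 0 0 0.3;0 0 0.00077 0 0 0.3;0 0 0.00077 0 0 0.3;0 0 0.00077 0 0 0.3"

```text
clock: 19.0
position: [0.6093, -0.0686, 0.3488]
orientation: [0.758, 0.652, 0.0, -0.0]
force: [-1.2, -1.8, 0.2]
gripper_width: 0.0432
finger_force: 58.0
```

```bash
python3 m.py; python3 shoe.py
```

```text
t19.00 clamp xy [ 0.0007 -0.0007] z 0.3488 yaw-clamp deg 69.26 tilt [0.0002 0.0002] F [-1.22 -1.79  0.23] M [-0.292  0.343 -0.14 ] w 0.0432 ff 58.0 j [-0.2    0.084  1.789  0.     1.268 -0.049]
mean [-0.2983  0.3244 -0.1152 -1.5894 -1.3888  0.2134] sdMz 0.0443 Mz [-0.142 -0.146 -0.107 -0.149 -0.125 -0.021] w 0.0433
yaw rad 1.4191 z 0.3488
263.52941176470586 249.22883936183166 2737.0 [ 41  40  47  53  56  59  57  58  76  90  92 107 128 102  46  36  50  52
  51  56]
263.55530785562627 250.6417197452229 3140.0000000000005 [ 43  43  47  57  59  60  61  57  58  65  87  96 100 129 123  68  33  45
  53  58]
```

>>> apply_moves:
  targets: "0 0 0.00025 0 0 0.1;0 0 0.0005 0 0 0.2;0 0 0.00077 0 0 0.3;0 0 0.00077 0 0 0.3;0 0 0.00077 0 0 0.3;0 0 0.00077 0 0 0.3"

```text
clock: 20.0
position: [0.6093, -0.0686, 0.3481]
orientation: [0.847, 0.531, 0.0, 0.0]
force: [-1.0, -0.4, 1.1]
gripper_width: 0.0434
finger_force: 58.0
```

```bash
python3 m.py
```

```text
t20.00 clamp xy [ 0.0007 -0.0008] z 0.3481 yaw-clamp deg 52.08 tilt [ 0.0003 -0.    ] F [-1.03 -0.35  1.07] M [-0.276  0.246 -0.111] w 0.0434 ff 58.0 j [-0.2    0.085  1.789  0.     1.267  0.251]
mean [-0.3264  0.2327 -0.0384 -1.7865 -0.904   0.4378] sdMz 0.0248 Mz [-0.029 -0.039 -0.001 -0.052 -0.082 -0.028] w 0.0438
yaw rad 1.1191 z 0.3482
```

```bash
python3 m.py|tail -2; python3 m.py|tail -2
```

```text
mean [-0.3027  0.208  -0.0328 -1.0449 -1.54    0.7658] sdMz 0.0395 Mz [-0.01  -0.081  0.027 -0.032 -0.017 -0.084] w 0.0433
yaw rad 1.1189 z 0.3481
mean [-0.337   0.2072 -0.0445 -0.9566 -1.7109  1.3875] sdMz 0.0166 Mz [-0.071 -0.037 -0.034 -0.02  -0.058 -0.047] w 0.0435
yaw rad 1.1188 z 0.3482
```

>>> apply_moves:
  targets: "0 0 0.00025 0 0 0.1;0 0 0.0005 0 0 0.2;0 0 0.0005 0 0 0.2;0 0 0.0005 0 0 0.2;0 0 0.0005 0 0 0.2"

```text
clock: 21.4
position: [0.6093, -0.0686, 0.3477]
orientation: [0.896, 0.444, 0.0, 0.0]
force: [-1.9, -0.9, 1.7]
gripper_width: 0.0433
finger_force: 58.0
```

```bash
python3 m.py; python3 m.py|tail -2;python3 m.py|tail -2
```

```text
t21.40 clamp xy [ 0.0007 -0.0008] z 0.3477 yaw-clamp deg 40.61 tilt [ 0.0003 -0.    ] F [-1.89 -0.88  1.73] M [-0.291  0.175 -0.051] w 0.0433 ff 58.0 j [-0.2    0.085  1.79   0.     1.266  0.451]
mean [-0.3551  0.1528 -0.0119 -0.8808 -1.5091  1.3213] sdMz 0.0177 Mz [-0.049 -0.004  0.002 -0.016 -0.005  0.001] w 0.0434
yaw rad 0.9192 z 0.3477
mean [-0.3907  0.1267  0.0028 -1.1097 -1.7292  1.6688] sdMz 0.0072 Mz [ 0.012  0.005  0.002  0.009 -0.004 -0.009] w 0.0433
yaw rad 0.9189 z 0.3477
mean [-0.3816  0.1196 -0.0092 -0.7779 -1.5404  2.127 ] sdMz 0.0222 Mz [-0.005 -0.052  0.018  0.005 -0.02  -0.002] w 0.0433
yaw rad 0.9188 z 0.3477
```

>>> apply_moves:
  targets: "0 0 0 0 0 0;0 0 0 0 0 0;0 0 0 0 0 0;0 0 0 0 0 0;0 0 0 0 0 0;0 0 0 0 0 0;0 0 0 0 0 0;0 0 0 0 0 0"
  fingers: 0.095

```text
clock: 23.1
position: [0.6093, -0.0686, 0.3476]
orientation: [0.896, 0.443, 0.0, -0.0]
force: [-0.2, 0.3, -0.1]
gripper_width: 0.0948
finger_force: 0.0
```

>>> apply_moves:
  targets: "0 0 -0.01 0 0 0;0 0 -0.03 0 0 0;0 0 -0.06 0 0 0;0 0 -0.1 0 0 0;0 0 -0.12 0 0 0;0 0 -0.12 0 0 0;0 0 -0.12 0 0 0;0 0 -0.12 0 0 0"

```text
clock: 23.9
position: [0.609, -0.0686, 0.4653]
orientation: [0.896, 0.443, -0.001, -0.001]
force: [-0.8, -0.1, -1.4]
gripper_width: 0.0951
finger_force: 0.0
```

```bash
python3 look.py 9
```

```text
t23.90 clamp xy [ 0.0004 -0.0007] z 0.4653 yaw-clamp deg 40.54 tilt [-0.0033  0.0007] F [-0.83 -0.06 -1.39] M [-0.007  0.011 -0.008] w 0.0951 ff 0.0 j [-0.2    0.013  1.666 -0.     1.466  0.452]
```

View pics/p9.png

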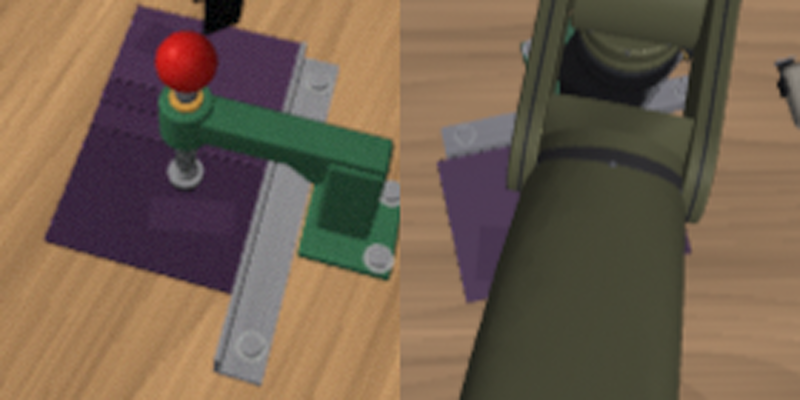

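The ball sits lower, at about (187,62), with the shoe down on the slate at (185,172). The slate's edge still lies along the fence, with its corner at (232,292) as before, and the hand is clear.

```bash
python3 -c "
from workcell import arm
print(arm.hand_in())"
```

```text
the job is handed in; nothing more can be done
None
```

I handed the job in after about 24 s of the 72 s: the slate sits flush against the fence by force reading and camera, clamped at an estimated 37–40 N from the change in turning moment. I let go with the hand clear, and the tape, weight and hooks weren't approached.

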